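# Hang the basket of fittings on the free hook stand

### The arm

A 6-joint arm with a two-finger parallel gripper is mounted at the origin on the work surface. World frame = base frame: x ahead of the robot, y to its left, z up, the work surface at z = 0. Lengths are in m, angles in degrees, forces in N, time in s.
With the tool pointing down it reaches from about 0.4 to 0.825 m from the base axis. Payload 7 kg.
Tool frame: the origin (TCP) lies midway between the tips of the shut fingers; the grasp point (between the pads) lies 19 mm behind it; z points along the fingers, y is the line along which they close (so a half turn about z gives the same grasp; the last joint's range is limited). The gripper opens to 88 mm and grips with 3 to 60 N. Pads are 19 mm wide; open, the fingers measure 130 mm over their backs; the gripper's body (78 mm by 193 mm) begins 47 mm behind the grasp point.
Start: joints at [81.48, 20.546, 0.682, 0, -70.136, -16.507], TCP at [0.286, 0.612, 0.189] pointing down, gripper open.
Joint ranges: [-176.03, 176.03], [-82.01, 121.73], [-58.28, 71.71], [-173.87, 95.51], [-174.79, -0.11], [-173.66, 173.66]. Speed limits (degrees/s): [136.94, 136.94, 172.46, 180, 180, 180].

### API

Orientations are given as [roll, pitch, yaw] about the fixed x, y, z axes, in that order (R = Rz(yaw) Ry(pitch) Rx(roll)).
In Python, from plant import get_state, optics, order gives the robot as it stands. The module is installed in compiled form; this text tells all that it offers.
- The arm moves only by the tool send_rows, never from a script. Its argument "moves" is a list of rows, each an object with "slide": the shift along the tool's x, y, z as a fraction of full scale, a list of three; "turn": the turn about the tool's z as a fraction of full scale; "gripper": the opening, from 0 (shut) to 1 (fully open). A call has exactly 5 rows; each row is the pose to reach, as a shift and turn from the pose commanded when the call began, along the tool's axes at that moment; what a row does not reach only later rows make up. Full scale, the value 1, is 150 mm for a shift and 90 degrees for a turn. A row lasts 1/12 s, in which the tool goes at most 41.7 mm and 7.16 degrees, less where a joint would pass 70% of its speed; a pose out of reach is approached as far as the arm can. A call with a number of a shift or a turn outside -1 to 1 is refused whole. A call with a gripper value outside its range is refused whole. The fingers move at their own pace and stop on an object; "newtons" is the grip in N (left out, the last holds). Time passes only in rows, so rows that repeat a pose let the fingers close, or fill a call up. It gives the time, the measured TCP pose, the force, the opening and the grip force at its end, in the units of the state.
- get_state(): the state, without advancing time (a new reading comes with each control period).
- optics.capture(name): name is "scene" or "top" or "wrist"; returns a dict with "img" (480x640x3 uint8, red, green, blue), "intrinsics" (3x3 intrinsics, pixels), "origin" and "attitude" of the camera in the world. Camera axes: x right, y down, z forward; pixel columns grow to the right and rows downward; lengths in m; the calibration is good to about 2 mm. The wrist camera is an equidistant fisheye: a pixel r from the principal point sees the ray r / f radians off the axis. A picture is of the moment at which its call begins. There is no depth.
- order.close_job(): hands the job in; it is judged then, once.
Trained networks look in the newest picture that a camera, given by its name, has taken for a name from the list of things; names that differ only in an ending like _2 or _b are one class to them, and where a whole thing is asked for, a point or a joint stands for the part that bears it (a point fixed in the world has none). Each returns a list of dicts, best first, with "p" (0 to 1); they miss things now and then, are a little off and sometimes report something else, mostly with a low value. They report only what shows in the picture. A call takes as long as a camera call. They do not tell look-alikes from the thing itself.
- optics.look_for(camera, name): "location" ([x, y, z] in m, in world coordinates, good to about 4 mm: the middle of the surface that is visible of it).
The state is a dict: "time_s": time; "joints": joint angles; "qd": joint speeds; "joint_torque": joint torques, N m; "tcp_pos": TCP position; "eef_rot": TCP orientation; "contact_force": force on the tool from outside, world axes, zero at the start; "moment": the same for the moment, N m; "gripper_width": finger opening in m; "gripper_force": force on a finger pad.
Only numpy, scipy, OpenCV 4.12 (cv2) and the standard library are available. Lean on these libraries where they do the work, as an engineer would, in place of code of your own. Each camera call takes 0.05 s, during which the arm holds its last target. There are 200 camera calls.

### The job

Pick up the steel basket of fittings that stands on the bench by its handle and hang it, by the handle bar, on both prongs of the empty double-hook stand. Keep it upright on the way, lower the bar into the hooks before letting go, and leave it hanging still. Leave the basket that already hangs on the other stand, the two loose pipe fittings and the hammer where they are.

Things in the scene. Friction and masses are not known exactly. Their poses are not given: they have to be found in the camera images.
- basket: the loose basket on the bench: open steel pan 90 (its x) x 140 (its y) x 55 mm high with eight brass-nutted fittings fixed in it, none above the rim; 0.3 to 0.6 kg. A rigid bail (handle, does not fold) of 8 mm round steel rises from the middles of its short ends (y = +-73 mm). Origin: centre of the underside; z up
- basket_bar (a point): middle of the bail's top bar, 140 mm above the basket's underside, over its centre. The bar is straight and level along the basket's y for 60 mm either side, 8 mm thick, with 80 mm free between it and the pan's rim. Axes as the basket's. Held here, the basket hangs level
- stand_free: the empty double-hook stand, fixed. Origin on the bench right under its seat point. Base plate 170 x 120 x 12 mm, from x = -50 to +120 mm. A 22 mm post at x = +80 mm carries a cross bar 96 mm wide (y), 16 mm thick, its top 8 mm above the seat point. Two prongs of 10 mm rod run from it towards the stand's -x (roughly to the robot) at y = +-34 mm, 58 mm clear between them
- stand_free_seat (a point): where the bar's middle rests: midway between the prongs' troughs, 240 mm above the bench. Axes as the stand's: x from the tips to the post, y along the hung bar, z up. The troughs are level from x = -12 to +12 mm, their underside 14 mm below this point; behind, the prongs rise slightly to the cross bar
- stand_free_tips (a point): midway between the two upturned prong tips, 30 mm in front (-x) of the seat point and 9 mm above it; the tips end 5 mm farther out and 5 mm higher and are the stand's highest part. The handle comes over them from the front, towards +x, bar above the tips and pan below the prongs, then down into the troughs
- stand_full: the other, identical stand, which already carries a basket; fixed to the bench
- basket_hung: the basket already hanging on the other stand, same kind as the loose one; origin at the centre of its underside, 100 mm above the bench
- fitting_a: loose steel pipe fitting with a brass hexagon nut, 80 mm long, 36 mm high, lying on the bench beyond the basket; origin at its underside
- fitting_b: another such fitting, lying on the bench to the right and nearer the robot
- hammer: hammer, 240 mm long, lying on the bench to the left; origin at its underside
Not all that is in view belongs to the job. What is shaped like the basket but green is not meant.

How it is judged (in metres and radians):
On the way, in this order (a step that is already met when the one before it is completed fails the run):
1. the basket is lifted clear of the bench, upright (height (world z) of basket above 0.05 m and angle between basket's own z axis and vertical below 0.5 rad), for 0.2 s.
2. still held, the bar is lowered between the prong tips and the post to within 20 mm of its seat (x of basket_bar in the frame of stand_free_seat between -0.035 and 0.065 m and y of basket_bar in the frame of stand_free_seat between -0.03 and 0.03 m and z of basket_bar in the frame of stand_free_seat between -0.015 and 0.02 m and contact force between the fingers and basket above 1 N), for 0.1 s.
At the end, for the whole second after the job is handed in: Released and still (under 0.08 m/s) on the free stand: bar middle within 25 mm sideways, -30 to +60 mm fore and aft and 12 mm in height of the seat point, within 0.2 rad of upright, bar within 0.3 rad of the stand's y; hung basket, fittings and hammer within 30 mm of their starts (x of basket_bar in the frame of stand_free_seat between -0.03 and 0.06 m and y of basket_bar in the frame of stand_free_seat between -0.025 and 0.025 m and z of basket_bar in the frame of stand_free_seat between -0.012 and 0.012 m and angle between the y axis of basket and the y axis of stand_free, either way round below 0.3 rad and angle between basket's own z axis and vertical below 0.2 rad and contact force between basket and stand_free above 1 N and contact force between basket and the fingers below 0.1 N and linear speed of basket below 0.08 m/s and distance of each of basket_hung, fitting_a, fitting_b, hammer from where it was at the start of the episode below 0.03 m); the robot touches nothing.
It fails at once if the carried basket is tipped more than 0.7 rad from upright (angle between basket's own z axis and vertical above 0.7 rad).
It fails at once if the basket already hanging is moved more than 50 mm (distance of basket_hung from where it was at the start of the episode above 0.05 m).
It fails at once if a fitting or the hammer is moved more than 50 mm (distance of any of fitting_a, fitting_b, hammer from where it was at the start of the episode above 0.05 m).
It also fails if it takes over 46 s, if anything falls off the work surface, if the arm or the gripper's body presses on something with over 40 N, if the wrist force passes 120 N, or if a joint passes its speed limit or range.

## Working session

There is one attempt and no reset: what is moved stays moved. The work goes in short steps, Python scripts to look and compute and a tool call to move; the robot and the scene stay as the last step left them, time stands still between calls to the robot, and variables do not carry over. Pictures are saved under pics/ and viewed, at most 10 in all, crops included, and the job is handed in when it is done.

Besides the shell and the picture viewer there is one more tool, called after "Call:" by a JSON object that holds its "op" and its "data", one argument or row to a line. send_rows: Moves the arm, as the interface text tells. Shift numbers are shares of 150 mm and turn numbers shares of 90 degrees, none past 1 either way. Its arguments: {"type":"object","properties":{"moves":{"type":"array"},"newtons":{"type":"number"}},"required":["moves"]}

```bash
mkdir -p pics; cat > h.py <<'E'
import numpy as np, cv2
from plant import get_state, optics, order
def snap(c,n):
    d=optics.capture(c); cv2.imwrite(f'pics/{n}.png',d['img'][:,:,::-1]); return d
def proj(d,p):
    R=np.array(d['attitude']); 
    q=R.T@(np.array(p)-np.array(d['origin'])); k=np.array(d['intrinsics'])@q; return (k[:2]/k[2]).round(0)
def ray_z(d,uv,z):
    r=np.array(d['attitude'])@np.linalg.inv(d['intrinsics'])@np.array([*uv,1.]); o=np.array(d['origin'])
    return (o+r*(z-o[2])/r[2]).round(4)
E
python3 - <<'E'
from h import *
s=get_state(); print({k:s[k] for k in('time_s','tcp_pos','eef_rot','gripper_width')})
for c in('scene','top'):
    d=snap(c,c+'1'); print(c,np.round(d['origin'],3),np.shape(d['attitude']),np.round(d['attitude'],3).tolist(),np.round(d['intrinsics'],1).tolist())
    for n in('basket','basket_bar','stand_free','stand_free_tips','fitting_a','hammer'):
        for r in optics.look_for(c,n)[:4]: print(c,n,round(r['p'],2),np.round(r['location'],3),proj(d,r['location']) if np.shape(d['attitude'])==(3,3) else '')
print(get_state()['time_s'])
E
```

```text
{'time_s': 0.0, 'tcp_pos': array([0.2853404 , 0.61113145, 0.18813424]), 'eef_rot': array([ 1.79907153e+02, -7.91453724e-03, -2.50329532e+01]), 'gripper_width': 0.08755033592706948}
scene [1.064 0.583 1.07 ] (3,) [-137.746, 0.297, 132.833] [[567.0, 0.0, 325.9], [0.0, 567.0, 242.4], [0.0, 0.0, 1.0]]
scene basket 0.71 [ 0.51  -0.     0.045] 
scene basket 0.71 [ 0.271 -0.222  0.05 ] 
scene basket_bar 0.77 [ 0.267 -0.22   0.049] 
scene basket_bar 0.69 [0.514 0.001 0.048] 
scene basket_bar 0.56 [ 0.631 -0.33   0.014] 
scene stand_free 0.72 [ 0.636 -0.331  0.013] 
scene stand_free_tips 0.9 [ 0.632 -0.331  0.015] 
scene fitting_a 0.91 [ 0.426 -0.206  0.032] 
scene fitting_a 0.6 [0.683 0.049 0.034] 
scene hammer 0.78 [0.341 0.384 0.023] 
scene hammer 0.41 [ 0.426 -0.208  0.034] 
top [ 0.314 -0.01   1.516] (3,) [-173.479, 0.882, -88.454] [[615.6, 0.0, 321.4], [0.0, 615.6, 225.5], [0.0, 0.0, 1.0]]
top basket 0.86 [ 0.26  -0.231  0.051] 
top basket 0.79 [ 0.501 -0.006  0.051] 
top basket_bar 0.93 [ 0.257 -0.226  0.051] 
top basket_bar 0.9 [ 0.499 -0.006  0.05 ] 
top basket_bar 0.53 [0.67  0.038 0.034] 
top stand_free 0.59 [ 0.61  -0.336  0.01 ] 
top stand_free_tips 0.93 [ 0.609 -0.33   0.015] 
top fitting_a 0.8 [ 0.415 -0.216  0.034] 
top fitting_a 0.56 [0.673 0.037 0.033] 
top hammer 0.59 [0.354 0.367 0.027] 
top hammer 0.34 [ 0.415 -0.216  0.034] 
0.7
```

View pics/scene1.png

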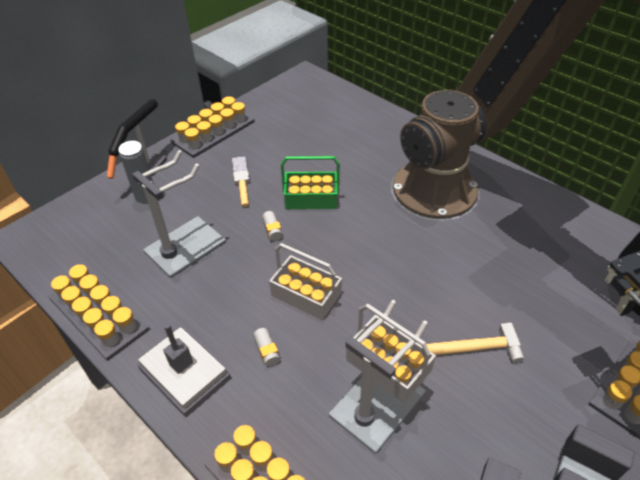

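View pics/top1.png

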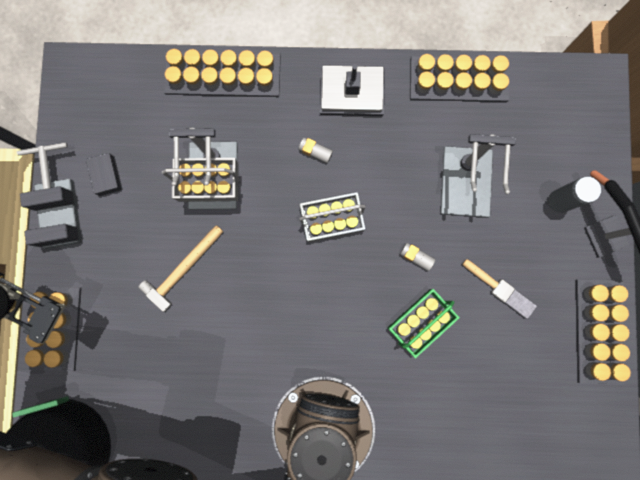

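The basket stands at scene (305,285) / top (332,216), and the green decoy is at top (424,323). The free stand is at scene (170,200) / top (480,170), with its prongs pointing towards the robot, and the full stand is at top (205,170). Next I'll zoom in for exact points.

```bash
sed -i "s/R=np.array(d\['attitude'\]); /R=rot(d)/; s/np.array(d\['attitude'\])@np.linalg/rot(d)@np.linalg/" h.py; cat >> h.py <<'E'
from scipy.spatial.transform import Rotation as Ro
def rot(d): return Ro.from_euler('xyz',d['attitude'],degrees=True).as_matrix()
E
python3 - <<'E'
import cv2,numpy as np
T=cv2.imread('pics/top1.png');S=cv2.imread('pics/scene1.png')
def c(i,x,y,w,h,f): return cv2.resize(i[y:y+h,x:x+w],None,fx=f,fy=f,interpolation=cv2.INTER_CUBIC)
cv2.imwrite('pics/st.png',np.hstack([c(T,435,125,100,150,4),c(S,130,130,100,150,4)]))
cv2.imwrite('pics/ba.png',np.hstack([c(T,290,180,80,80,5),c(S,265,230,80,80,5)]))
E
```

```text
(no output)
```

View pics/st.png

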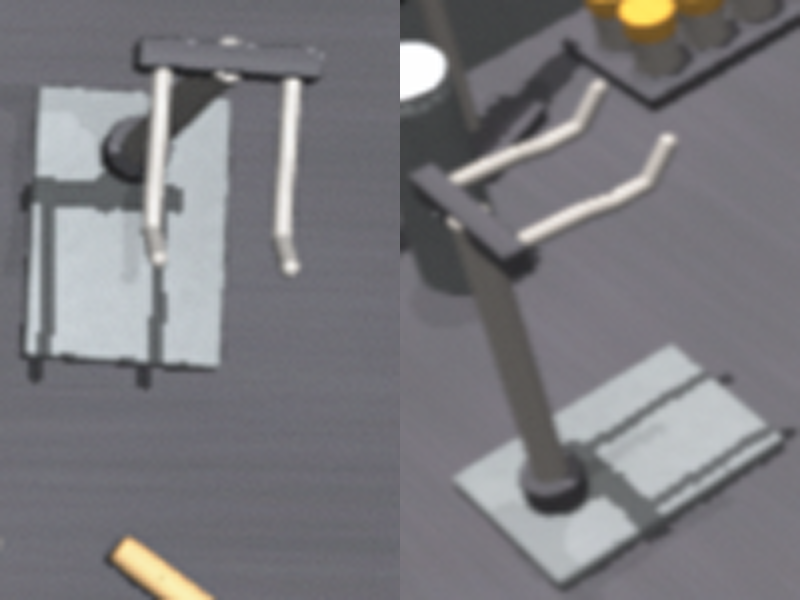

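View pics/ba.png

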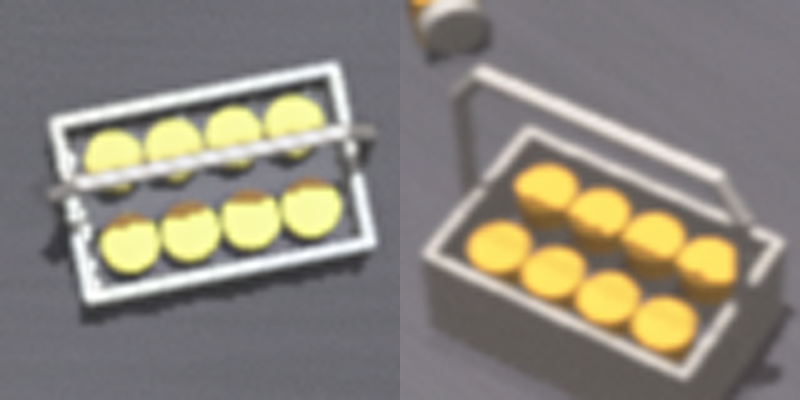

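The stand crop shows the plate corners and the prong tips: top crop (158,262) and (291,268), scene crop (600,84) and (670,138). The basket crop shows the rim corners and the bar ends: scene crop (480,75) and (718,177). I'll fit both poses from these points.

```bash
cat > fit.py <<'E'
from h import *
from scipy.optimize import least_squares
T=dict(origin=0);
def pj(d,P):
    q=(P-np.array(d['origin']))@rot(d); k=q@np.array(d['intrinsics']).T; return k[:,:2]/k[:,2:]
def fit(cs,x0):
    def f(x,full=False):
        c,s=np.cos(x[2]),np.sin(x[2]); o=[]
        for d,L,U in cs:
            L=np.array(L)/1000.; P=np.c_[c*L[:,0]-s*L[:,1]+x[0],s*L[:,0]+c*L[:,1]+x[1],L[:,2]]
            o.append(pj(d,P)-U)
        return np.vstack(o) if full else np.vstack(o).ravel()
    r=least_squares(f,x0,loss='soft_l1'); return r.x, f(r.x,True).round(1)
E
python3 - <<'E'
from fit import *
dt=optics.capture('top');ds=optics.capture('scene')
B=[(120,60,12),(120,-60,12),(-50,-60,12),(-50,60,12),(-35,34,254),(-35,-34,254)]
ut=np.array([(40,87),(230,92),(219,367),(28,355),(158,262),(291,270)])/4+[435,125]
us=np.array([(562,582),(455,478),(675,345),(785,437),(670,138),(600,84)])/4.+[30,130]
K=[(45,70,55),(45,-70,55),(-45,-70,55),(-45,70,55)]
kt=np.array([(52,118),(340,65),(376,245),(92,302),(215,161)])/5+[290,180]
ks=np.array([(685,378),(425,255),(532,130),(780,240),(480,75),(718,177)])/5+[185,230]
for nm,cs,x0 in(('stand',[(dt,B,ut),(ds,B,us)],[.6,-.33,0]),('basket',[(dt,K+[(0,0,140)],kt),(ds,K+[(0,-60,140),(0,60,140)],ks)],[.5,0,.2])):
    for sub in(cs,cs[:1],cs[1:]):
        x,e=fit(sub,x0); print(nm,x[:2].round(4),np.degrees(x[2]).round(1),e.tolist() if len(sub)>1 else '')
s=get_state();print(s['tcp_pos'],s['eef_rot'],s['joints'],s['contact_force'])
E
```

```text
stand [ 0.5715 -0.3359] -1.8 [[-2.0, -1.2], [-1.1, 0.1], [-0.2, -0.9], [-1.5, -0.6], [-0.5, 0.5], [-0.7, 0.4], [-0.9, -1.0], [-1.9, -1.2], [-1.8, -2.2], [-0.9, -1.9], [0.6, -3.1], [0.2, -2.9]]
stand [ 0.5711 -0.338 ] -2.3 
stand [ 0.5743 -0.3287] -2.5 
basket [ 0.5038 -0.0073] 12.5 [[-0.9, -0.3], [-1.3, -0.7], [-1.1, -0.1], [-1.9, -0.4], [-1.3, -1.0], [-0.3, -1.4], [-1.0, -1.8], [-1.1, -2.5], [0.7, -1.4], [0.1, -1.8], [-0.6, -1.4]]
basket [ 0.5028 -0.0104] 12.6 
basket [ 0.5068 -0.0034] 12.7 
[0.28555206 0.6116071  0.18908649] [-1.79996829e+02  1.62439137e-03 -2.50253590e+01] [ 8.14806105e+01  2.05437306e+01  6.81662663e-01 -6.97927443e-04
 -7.01344298e+01 -1.65057324e+01] [ 0.07231331  0.31455016 -0.18802409]
```

Call:
{"op": "send_rows", "data": {
  "moves": [
    {"slide":[0.04,0.08,-0.22],"turn":0.06,"gripper":1},
    {"slide":[0.08,0.18,-0.44],"turn":0.12,"gripper":1},
    {"slide":[0.15,0.33,-0.66],"turn":0.18,"gripper":1},
    {"slide":[0.22,0.46,-0.87],"turn":0.24,"gripper":1},
    {"slide":[0.28,0.6,-0.87],"turn":0.3,"gripper":1}
  ]
}}

```text
time_s: 1.22
tcp_pos: [0.2872, 0.5135, 0.3268]
eef_rot: [-179.5, 0.3, -52.3]
contact_force: [0.9, -0.3, 1.0]
gripper_width: 0.0876
gripper_force: 0.0
```

```bash
cat > go.py <<'E'
import sys; from h import *
x,y,z,w=map(float,sys.argv[1:5]); s=get_state(); p=s['tcp_pos']; R=Ro.from_euler('xyz',s['eef_rot'],degrees=True).as_matrix()
dw=(w-s['eef_rot'][2]+180)%360-180
print('t',round(s['time_s'],2),'p',p.round(4),'rpy',s['eef_rot'].round(2),'F',s['contact_force'].round(1),'w',round(s['gripper_width'],4),'gf',round(float(s['gripper_force']),1))
print('slide',(R.T@(np.array([x,y,z])-p)/.15).round(3),'turn',round(-dw/90,3))
E
python3 go.py .504 -.007 .32 -77.5
```

```text
t 1.22 p [0.2872 0.5135 0.3268] rpy [-179.48    0.25  -52.27] F [ 0.9 -0.3  1. ] w 0.0876 gf 0.0
slide [3.629 0.981 0.02 ] turn 0.28
```

Call:
{"op": "send_rows", "data": {
  "moves": [
    {"slide":[0.2,0.05,0],"turn":0.06,"gripper":1},
    {"slide":[0.4,0.1,0],"turn":0.12,"gripper":1},
    {"slide":[0.6,0.16,0],"turn":0.18,"gripper":1},
    {"slide":[0.8,0.22,0],"turn":0.24,"gripper":1},
    {"slide":[1,0.27,0],"turn":0.28,"gripper":1}
  ]
}}

```text
time_s: 1.63
tcp_pos: [0.346, 0.3676, 0.3199]
eef_rot: [-180.0, 0.0, -77.5]
contact_force: [0.9, -0.3, -0.3]
gripper_width: 0.0877
gripper_force: 0.0
```

```bash
python3 go.py .504 -.007 .32 -77.5
```

```text
t 1.63 p [0.346  0.3676 0.3199] rpy [-1.7998e+02  4.0000e-02 -7.7500e+01] F [ 0.9 -0.3 -0.3] w 0.0877 gf 0.0
slide [ 2.666e+00 -4.870e-01 -2.000e-03] turn 0.0
```

Call:
{"op": "send_rows", "data": {
  "moves": [
    {"slide":[0.2,-0.03,0],"turn":0,"gripper":1},
    {"slide":[0.4,-0.07,0],"turn":0,"gripper":1},
    {"slide":[0.6,-0.1,0],"turn":0,"gripper":1},
    {"slide":[0.8,-0.14,0],"turn":0,"gripper":1},
    {"slide":[1,-0.18,0],"turn":0,"gripper":1}
  ]
}}

```text
time_s: 2.05
tcp_pos: [0.4056, 0.2273, 0.32]
eef_rot: [-180.0, 0.0, -77.2]
contact_force: [0.2, 0.2, 0.4]
gripper_width: 0.0878
gripper_force: 0.0
```

Call:
{"op": "send_rows", "data": {
  "moves": [
    {"slide":[0.2,-0.03,0],"turn":0,"gripper":1},
    {"slide":[0.4,-0.07,0],"turn":0,"gripper":1},
    {"slide":[0.6,-0.1,0],"turn":0,"gripper":1},
    {"slide":[0.8,-0.14,0],"turn":0,"gripper":1},
    {"slide":[1,-0.18,0],"turn":0,"gripper":1}
  ]
}}

```text
time_s: 2.47
tcp_pos: [0.4651, 0.087, 0.32]
eef_rot: [-179.9, 0.0, -77.2]
contact_force: [-0.1, 1.2, 0.5]
gripper_width: 0.0877
gripper_force: 0.0
```

Call:
{"op": "send_rows", "data": {
  "moves": [
    {"slide":[0.2,-0.03,0],"turn":0,"gripper":1},
    {"slide":[0.4,-0.07,0.1],"turn":0,"gripper":1},
    {"slide":[0.6,-0.12,0.2],"turn":0,"gripper":1},
    {"slide":[0.66,-0.12,0.35],"turn":0,"gripper":1},
    {"slide":[0.66,-0.12,0.5],"turn":0,"gripper":1}
  ]
}}

```text
time_s: 2.88
tcp_pos: [0.505, -0.0062, 0.2439]
eef_rot: [-180.0, -0.0, -77.4]
contact_force: [-0.2, 1.2, -0.1]
gripper_width: 0.0876
gripper_force: 0.0
```

```bash
python3 go.py .504 -.007 .121 -77.5; python3 -c "
from h import *
d=snap('wrist','w1');print(d['origin'],d['attitude'],d['intrinsics'])
for r in optics.look_for('wrist','basket_bar')+optics.look_for('wrist','basket'):print(r)"
```

```text
t 2.88 p [ 0.505  -0.0062  0.2439] rpy [-1.7995e+02 -1.0000e-02 -7.7400e+01] F [-0.2  1.2 -0.1] w 0.0876 gf 0.0
slide [0.003 0.009 0.82 ] turn 0.001
[ 0.52108175 -0.07680607  0.43849155] [ 1.64360186e+02  7.68391412e-02 -1.67379216e+02] [[371.64829954   0.         315.643342  ]
 [  0.         371.64829954 240.17794601]
 [  0.           0.           1.        ]]
{'location': [0.505, -0.0113, 0.0519], 'p': 0.75}
{'location': [0.2658, -0.2231, 0.0486], 'p': 0.74}
{'location': [0.2681, -0.2226, 0.0501], 'p': 0.77}
{'location': [0.5045, -0.0097, 0.0495], 'p': 0.75}
```

View pics/w1.png

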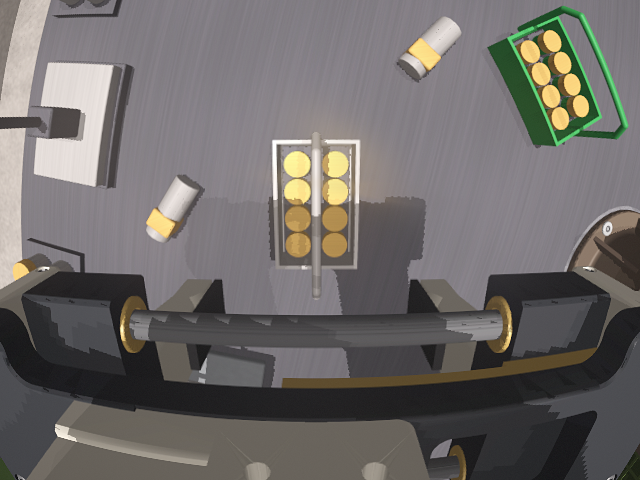

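The wrist picture shows the bar upright at column 316, midway between the fingers and aligned with them. The pan rim spans rows 141–268. I'll descend and close.

Call:
{"op": "send_rows", "data": {
  "moves": [
    {"slide":[0.02,0.01,0.2],"turn":0,"gripper":1},
    {"slide":[0.02,0.01,0.4],"turn":0,"gripper":1},
    {"slide":[0.02,0.01,0.6],"turn":0,"gripper":1},
    {"slide":[0.02,0.01,0.75],"turn":0,"gripper":1},
    {"slide":[0.02,0.01,0.82],"turn":0,"gripper":1}
  ]
}}

```text
time_s: 3.45
tcp_pos: [0.5031, -0.0068, 0.1206]
eef_rot: [179.9, -0.0, -77.2]
contact_force: [0.5, -0.4, 0.9]
gripper_width: 0.0875
gripper_force: 0.0
```

Call:
{"op": "send_rows", "data": {
  "moves": [
    {"slide":[0,0,0],"turn":0,"gripper":1},
    {"slide":[0,0,0],"turn":0,"gripper":0},
    {"slide":[0,0,0],"turn":0,"gripper":0},
    {"slide":[0,0,0],"turn":0,"gripper":0},
    {"slide":[0,0,0],"turn":0,"gripper":0}
  ],
  "newtons": 50
}}

```text
time_s: 3.87
tcp_pos: [0.5045, -0.007, 0.123]
eef_rot: [-179.9, 0.0, -77.2]
contact_force: [-0.9, -0.9, -0.6]
gripper_width: 0.0664
gripper_force: 0.0
```

Call:
{"op": "send_rows", "data": {
  "moves": [
    {"slide":[0,0,0],"turn":0,"gripper":0},
    {"slide":[0,0,0],"turn":0,"gripper":0},
    {"slide":[0,0,0],"turn":0,"gripper":0},
    {"slide":[0,0,0],"turn":0,"gripper":0},
    {"slide":[0,0,0],"turn":0,"gripper":0}
  ]
}}

```text
time_s: 4.28
tcp_pos: [0.5035, -0.0074, 0.1216]
eef_rot: [180.0, -0.0, -77.2]
contact_force: [0.1, 0.9, -0.6]
gripper_width: 0.033
gripper_force: 0.0
```

Call:
{"op": "send_rows", "data": {
  "moves": [
    {"slide":[0,0,0],"turn":0,"gripper":0},
    {"slide":[0,0,0],"turn":0,"gripper":0},
    {"slide":[0,0,0],"turn":0,"gripper":0},
    {"slide":[0,0,0],"turn":0,"gripper":0},
    {"slide":[0,0,0],"turn":0,"gripper":0}
  ]
}}

```text
time_s: 4.7
tcp_pos: [0.5035, -0.0073, 0.1215]
eef_rot: [180.0, -0.0, -77.2]
contact_force: [0.2, 0.1, 1.0]
gripper_width: 0.0021
gripper_force: 0.0
```

Call:
{"op": "send_rows", "data": {
  "moves": [
    {"slide":[0,0,0],"turn":0,"gripper":0},
    {"slide":[0,0,-0.05],"turn":0,"gripper":0},
    {"slide":[0,0,-0.15],"turn":0,"gripper":0},
    {"slide":[0,0,-0.25],"turn":0,"gripper":0},
    {"slide":[0,0,-0.35],"turn":0,"gripper":0}
  ]
}}

```text
time_s: 5.12
tcp_pos: [0.5035, -0.0074, 0.1752]
eef_rot: [180.0, -0.0, -77.2]
contact_force: [0.5, -0.1, -0.5]
gripper_width: 0.0006
gripper_force: 0.0
```

The gripper closed on nothing, so I need to look.

```bash
python3 -c "
from h import *
a=snap('scene','s2')['img'];b=snap('wrist','w2')['img']
c=cv2.resize(a[170:370,220:420],(400,400));e=cv2.resize(b[80:400,180:460],(350,400))
cv2.imwrite('pics/c2.png',np.hstack([c,e])[:,:,::-1])
for r in optics.look_for('scene','basket'):print(r)"
```

```text
{'location': [0.51, 0.0, 0.0449], 'p': 0.92}
{'location': [0.2479, -0.1644, 0.0468], 'p': 0.81}
```

View pics/c2.png

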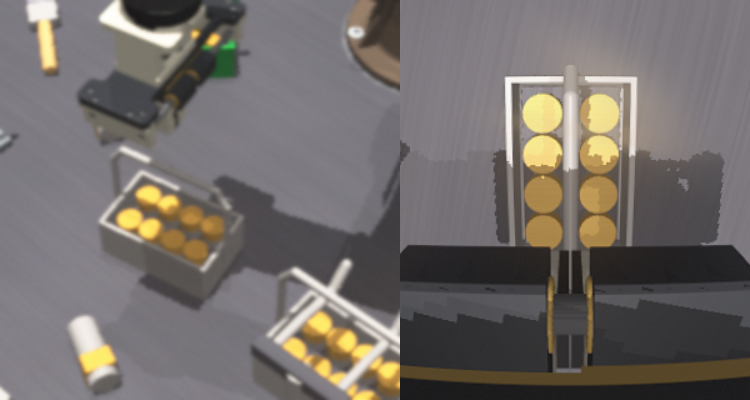

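```bash
python3 -c "
from fit import *
s=get_state();p=s['tcp_pos'];print(p)
d=optics.capture('scene');w=optics.capture('wrist')
for q in(p,p+[0,0,.019],p+[0,0,.066],[.504,-.008,.14],[.491,.051,.14],[.517,-.067,.14],[.504,-.008,.055]):
    q=np.array(q);v=(q-w['origin'])@rot(w);t=np.arctan2(np.hypot(*v[:2]),v[2]);u=v[:2]/np.hypot(*v[:2])*t*371.65+[315.6,240.2]
    print(q.round(3),'scene',pj(d,q[None])[0].round(1),'wrist',u.round(1))
a=d['img'];b=w['img']
c=cv2.resize(a[190:290,250:350],(500,500),interpolation=2)
cv2.imwrite('pics/c3.png',c[:,:,::-1])"
```

```text
[ 0.50444745 -0.00710607  0.17567646]
[ 0.504 -0.007  0.176] scene [303.5 242.6] wrist [315.2 271.6]
[ 0.504 -0.007  0.195] scene [303.2 236.6] wrist [315.1 284.8]
[ 0.504 -0.007  0.242] scene [302.4 220.9] wrist [314.7 330.5]
[ 0.504 -0.008  0.14 ] scene [303.9 253.3] wrist [316.3 251.2]
[0.491 0.051 0.14 ] scene [327.9 264. ] wrist [315.7 332.8]
[ 0.517 -0.067  0.14 ] scene [280.7 243. ] wrist [317.  156.7]
[ 0.504 -0.008  0.055] scene [305.2 277.8] wrist [316.3 221.9]
```

View pics/c3.png

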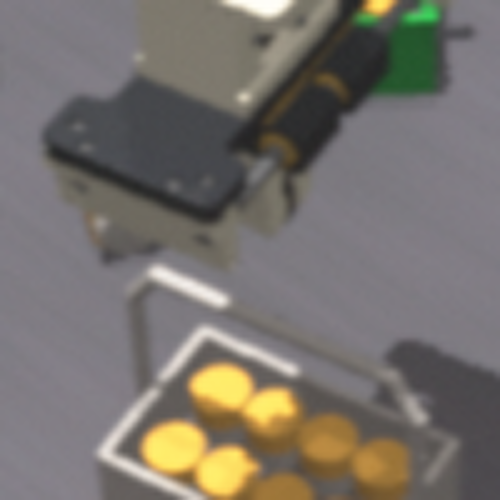

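```bash
python3 -c "
import cv2,numpy as np
b=cv2.imread('pics/w2.png')[230:400,245:395]; a=cv2.imread('pics/w1.png')[230:400,130:510]
b=cv2.resize(b,None,fx=3.5,fy=3.5,interpolation=2)
cv2.drawMarker(b,(int((315.2-245)*3.5),int((271.6-230)*3.5)),(0,0,255),0,14)
a=cv2.resize(a,(525,235));cv2.imwrite('pics/c4.png',np.vstack([b[:360],a]))"
```

```text
(no output)
```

View pics/c4.png

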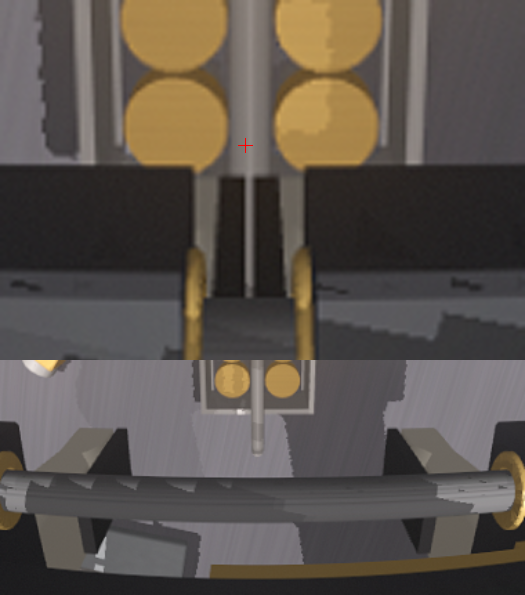

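The wrist crop shows the shut finger pads beginning at row 281, where the reported TCP predicts about row 253. So the real tips sit some 25–38 mm higher than reported and the fingers closed above the bar. I'll reopen and go about 35 mm deeper; even if the stated geometry is right, that still clears the gripper's body.

Call:
{"op": "send_rows", "data": {
  "moves": [
    {"slide":[0,0,0],"turn":0,"gripper":0.7},
    {"slide":[0,0,0],"turn":0,"gripper":0.7},
    {"slide":[0,0,0],"turn":0,"gripper":0.7},
    {"slide":[0,0,0],"turn":0,"gripper":0.7},
    {"slide":[0,0,0],"turn":0,"gripper":0.7}
  ]
}}

```text
time_s: 5.78
tcp_pos: [0.5034, -0.0074, 0.1738]
eef_rot: [180.0, -0.0, -77.2]
contact_force: [0.3, 0.3, 1.1]
gripper_width: 0.0278
gripper_force: 0.0
```

Call:
{"op": "send_rows", "data": {
  "moves": [
    {"slide":[0,0,0],"turn":0,"gripper":0.7},
    {"slide":[0,0,0],"turn":0,"gripper":0.7},
    {"slide":[0,0,0.1],"turn":0,"gripper":0.7},
    {"slide":[0,0,0.25],"turn":0,"gripper":0.7},
    {"slide":[0,0,0.36],"turn":0,"gripper":0.7}
  ]
}}

```text
time_s: 6.2
tcp_pos: [0.5033, -0.0073, 0.1191]
eef_rot: [-180.0, 0.0, -77.2]
contact_force: [-0.2, 0.6, -0.2]
gripper_width: 0.0587
gripper_force: 0.0
```

Call:
{"op": "send_rows", "data": {
  "moves": [
    {"slide":[0,0,0.06],"turn":0,"gripper":0.7},
    {"slide":[0,0,0.12],"turn":0,"gripper":0.7},
    {"slide":[0,0,0.18],"turn":0,"gripper":0.7},
    {"slide":[0,0,0.23],"turn":0,"gripper":0.7},
    {"slide":[0,0,0.23],"turn":0,"gripper":0.7}
  ]
}}

```text
time_s: 6.62
tcp_pos: [0.5029, -0.0075, 0.0843]
eef_rot: [179.9, 0.0, -77.2]
contact_force: [-0.7, -0.2, -0.5]
gripper_width: 0.0614
gripper_force: 0.0
```

Call:
{"op": "send_rows", "data": {
  "moves": [
    {"slide":[0,0,0],"turn":0,"gripper":0},
    {"slide":[0,0,0],"turn":0,"gripper":0},
    {"slide":[0,0,0],"turn":0,"gripper":0},
    {"slide":[0,0,0],"turn":0,"gripper":0},
    {"slide":[0,0,0],"turn":0,"gripper":0}
  ],
  "newtons": 50
}}

```text
time_s: 7.03
tcp_pos: [0.5038, -0.0073, 0.086]
eef_rot: [-180.0, 0.0, -77.2]
contact_force: [-0.1, 0.1, -0.8]
gripper_width: 0.0337
gripper_force: 0.0
```

Call:
{"op": "send_rows", "data": {
  "moves": [
    {"slide":[0,0,0],"turn":0,"gripper":0},
    {"slide":[0,0,0],"turn":0,"gripper":0},
    {"slide":[0,0,0],"turn":0,"gripper":0},
    {"slide":[0,0,0],"turn":0,"gripper":0},
    {"slide":[0,0,0],"turn":0,"gripper":0}
  ]
}}

```text
time_s: 7.45
tcp_pos: [0.5039, -0.0073, 0.0857]
eef_rot: [-180.0, -0.0, -77.2]
contact_force: [1.1, -0.2, 0.3]
gripper_width: 0.0065
gripper_force: 50.0
```

Call:
{"op": "send_rows", "data": {
  "moves": [
    {"slide":[0,0,0],"turn":0,"gripper":0},
    {"slide":[0,0,-0.02],"turn":0,"gripper":0},
    {"slide":[0,0,-0.04],"turn":0,"gripper":0},
    {"slide":[0,0,-0.06],"turn":0,"gripper":0},
    {"slide":[0,0,-0.06],"turn":0,"gripper":0}
  ]
}}

```text
time_s: 7.87
tcp_pos: [0.5036, -0.0073, 0.095]
eef_rot: [-180.0, 0.0, -77.2]
contact_force: [-0.2, 0.4, -2.8]
gripper_width: 0.0062
gripper_force: 50.0
```

```bash
python3 go.py .504 -.007 .25 -77.5; python3 -c "
from h import *
a=snap('scene','s3')['img'];b=snap('wrist','w3')['img']
c=cv2.resize(a[200:310,245:355],(440,440),interpolation=2);e=cv2.resize(b[180:320,255:375],(360,420),interpolation=2)
e=np.vstack([e,np.zeros((20,360,3),np.uint8)]);cv2.imwrite('pics/c5.png',np.hstack([c,e])[:,:,::-1])"
```

```text
t 7.87 p [ 0.5036 -0.0073  0.095 ] rpy [-179.98    0.    -77.22] F [-0.2  0.4 -2.8] w 0.0062 gf 50.0
slide [-0.002 -0.003 -1.033] turn 0.003
```

View pics/c5.png

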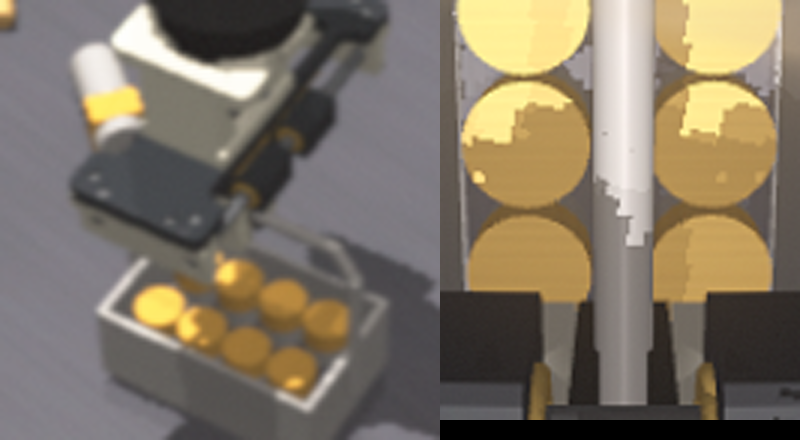

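The hand holds the bar and the basket is rising: grip 50 N, load about 3 N. I'll lift further in steps and watch for slip.

Call:
{"op": "send_rows", "data": {
  "moves": [
    {"slide":[0,0,-0.04],"turn":0,"gripper":0},
    {"slide":[0,0,-0.1],"turn":0,"gripper":0},
    {"slide":[0,0,-0.16],"turn":0,"gripper":0},
    {"slide":[0,0,-0.22],"turn":0,"gripper":0},
    {"slide":[0,0,-0.28],"turn":0,"gripper":0}
  ],
  "newtons": 50
}}

```text
time_s: 8.38
tcp_pos: [0.5038, -0.0073, 0.138]
eef_rot: [-179.9, 0.0, -77.2]
contact_force: [0.6, -0.9, -3.8]
gripper_width: 0.0063
gripper_force: 50.0
```

Call:
{"op": "send_rows", "data": {
  "moves": [
    {"slide":[0,0,-0.1],"turn":0,"gripper":0},
    {"slide":[0,0,-0.22],"turn":0,"gripper":0},
    {"slide":[0,0,-0.34],"turn":0,"gripper":0},
    {"slide":[0,0,-0.44],"turn":0,"gripper":0},
    {"slide":[0,0,-0.5],"turn":0,"gripper":0}
  ]
}}

```text
time_s: 8.8
tcp_pos: [0.5044, -0.0072, 0.2143]
eef_rot: [-179.8, 0.0, -77.2]
contact_force: [1.4, 0.2, -3.5]
gripper_width: 0.0065
gripper_force: 50.0
```

```bash
python3 go.py .472 -.3315 .231 -92; python3 -c "
from h import *
for c in('scene','wrist'):
  d=snap(c,c+'5')
  for r in optics.look_for(c,'basket'):print(c,r)"
```

```text
t 8.8 p [ 0.5044 -0.0072  0.2143] rpy [-179.81    0.    -77.21] F [ 1.4  0.2 -3.5] w 0.0065 gf 50.0
slide [ 2.06   0.689 -0.113] turn 0.164
scene {'location': [0.5105, 0.011, 0.1731], 'p': 0.85}
scene {'location': [0.2512, -0.1718, 0.0337], 'p': 0.85}
scene {'location': [0.5723, 0.3027, 0.1536], 'p': 0.2}
wrist {'location': [0.2679, -0.2223, 0.0503], 'p': 0.92}
wrist {'location': [0.5168, -0.039, 0.1806], 'p': 0.55}
```

Call:
{"op": "send_rows", "data": {
  "moves": [
    {"slide":[0.08,0.02,-0.04],"turn":0,"gripper":0},
    {"slide":[0.24,0.08,-0.08],"turn":0,"gripper":0},
    {"slide":[0.45,0.15,-0.11],"turn":0,"gripper":0},
    {"slide":[0.65,0.22,-0.11],"turn":0,"gripper":0},
    {"slide":[0.85,0.28,-0.11],"turn":0,"gripper":0}
  ]
}}

```text
time_s: 9.42
tcp_pos: [0.4898, -0.1426, 0.2277]
eef_rot: [179.9, 0.0, -77.2]
contact_force: [0.6, 1.2, -2.3]
gripper_width: 0.0063
gripper_force: 50.0
```

Call:
{"op": "send_rows", "data": {
  "moves": [
    {"slide":[0.2,0.07,0],"turn":0.02,"gripper":0},
    {"slide":[0.4,0.13,0],"turn":0.06,"gripper":0},
    {"slide":[0.6,0.2,0],"turn":0.1,"gripper":0},
    {"slide":[0.75,0.25,0],"turn":0.14,"gripper":0},
    {"slide":[0.85,0.28,0],"turn":0.16,"gripper":0}
  ]
}}

```text
time_s: 9.83
tcp_pos: [0.4765, -0.2772, 0.2269]
eef_rot: [179.9, 0.0, -91.9]
contact_force: [0.7, 0.0, -3.6]
gripper_width: 0.0063
gripper_force: 50.0
```

```bash
python3 go.py .4716 -.3325 .230 -92
```

```text
t 9.83 p [ 0.4765 -0.2772  0.2269] rpy [179.85   0.   -91.92] F [ 0.7  0.  -3.6] w 0.0063 gf 50.0
slide [ 0.369  0.021 -0.021] turn 0.001
```

Move to the point in front, then picture both cameras.

Call:
{"op": "send_rows", "data": {
  "moves": [
    {"slide":[0.08,0,-0.01],"turn":0,"gripper":0},
    {"slide":[0.18,0.01,-0.02],"turn":0,"gripper":0},
    {"slide":[0.28,0.02,-0.02],"turn":0,"gripper":0},
    {"slide":[0.37,0.02,-0.02],"turn":0,"gripper":0},
    {"slide":[0.37,0.02,-0.02],"turn":0,"gripper":0}
  ]
}}

```text
time_s: 10.25
tcp_pos: [0.473, -0.332, 0.2304]
eef_rot: [179.9, -0.0, -91.6]
contact_force: [1.9, -0.6, -3.0]
gripper_width: 0.0065
gripper_force: 50.0
```

```bash
python3 go.py .5715 -.336 .230 -92; python3 -c "
from h import *
a=snap('scene','s6')['img'];b=snap('top','t6')['img']
c=cv2.resize(a[120:260,130:290],(400,350),interpolation=2);e=cv2.resize(b[120:260,400:560],(400,350),interpolation=2)
cv2.imwrite('pics/c6.png',np.hstack([c,e])[:,:,::-1])
for r in optics.look_for('scene','basket')+optics.look_for('top','basket'):print(r)"
```

```text
t 10.25 p [ 0.473  -0.332   0.2304] rpy [ 1.7992e+02 -2.0000e-02 -9.1640e+01] F [ 1.9 -0.6 -3. ] w 0.0065 gf 50.0
slide [ 0.008 -0.657  0.002] turn 0.004
{'location': [0.266, -0.2238, 0.0493], 'p': 0.73}
{'location': [0.4759, -0.3098, 0.1911], 'p': 0.66}
{'location': [0.4667, -0.3023, 0.1943], 'p': 0.77}
{'location': [0.2679, -0.2688, 0.0482], 'p': 0.57}
```

View pics/c6.png

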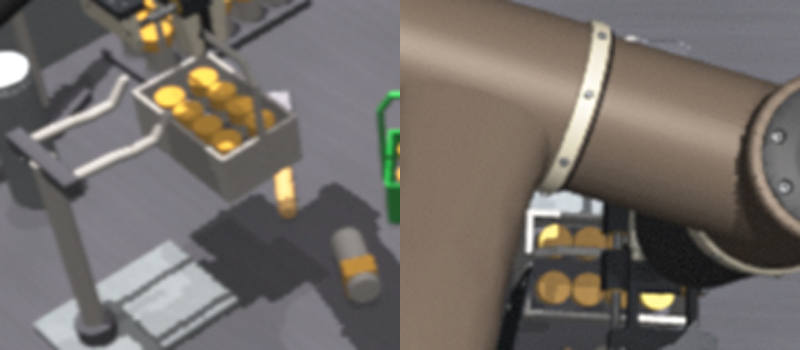

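The basket hangs level in front of the stand, the prong tips just over its near rim. Its rim corners in the scene crop are about (135,93), (223,160), (298,122) and (208,57). I'll check them against the prediction.

```bash
python3 -c "
from fit import *
d=optics.capture('scene')
U=np.array([(135,93),(223,160),(298,122),(208,57)])/2.5+[130,120]
L=np.array([(45,-70,0),(45,70,0),(-45,70,0),(-45,-70,0)])/1000.
a=np.radians(-1.8)
P=np.c_[np.cos(a)*L[:,0]-np.sin(a)*L[:,1]+.473,np.sin(a)*L[:,0]+np.cos(a)*L[:,1]-.332,L[:,2]+.1997]
print((pj(d,P)).round(1),U)
for z in(.19,.2,.21):
  print(z,fit([(d,np.c_[L[:,:2]*1000,np.full(4,z*1000)],U)],[.47,-.33,0]))
"
```

```text
[[182.3 156.1]
 [218.4 183.3]
 [248.5 165.1]
 [212.1 139.6]] [[184.  157.2]
 [219.2 184. ]
 [249.2 168.8]
 [213.2 142.8]]
0.19 (array([ 0.4696922 , -0.33411285, -0.04769876]), array([[-0.2,  0.7],
       [-0.3,  1.4],
       [ 0. , -1.2],
       [ 0.5, -1.1]]))
0.2 (array([ 0.47648523, -0.3236829 , -0.05090849]), array([[-0.5,  0.6],
       [-0.4,  1.7],
       [ 0.3, -1.1],
       [ 0.6, -1.3]]))
0.21 (array([ 0.48330036, -0.31325916, -0.05324691]), array([[-0.9,  0.5],
       [-0.4,  2. ],
       [ 0.7, -1. ],
       [ 0.6, -1.6]]))
```

The prediction agrees, with the same 1–2 px camera bias as before. Now over the tips to above the seat.

Call:
{"op": "send_rows", "data": {
  "moves": [
    {"slide":[0,-0.06,0],"turn":0,"gripper":0},
    {"slide":[0,-0.15,0],"turn":0,"gripper":0},
    {"slide":[0,-0.25,0],"turn":0,"gripper":0},
    {"slide":[0.01,-0.34,0],"turn":0,"gripper":0},
    {"slide":[0.01,-0.4,0],"turn":0,"gripper":0}
  ]
}}

```text
time_s: 10.92
tcp_pos: [0.5358, -0.333, 0.2307]
eef_rot: [-180.0, -0.0, -91.6]
contact_force: [0.3, -0.2, -3.0]
gripper_width: 0.0062
gripper_force: 50.0
```

Call:
{"op": "send_rows", "data": {
  "moves": [
    {"slide":[0,-0.06,0],"turn":0,"gripper":0},
    {"slide":[0,-0.12,0],"turn":0,"gripper":0},
    {"slide":[0,-0.18,0],"turn":0,"gripper":0},
    {"slide":[0,-0.24,0],"turn":0,"gripper":0},
    {"slide":[0,-0.26,0],"turn":0,"gripper":0}
  ]
}}

```text
time_s: 11.33
tcp_pos: [0.5737, -0.3343, 0.2307]
eef_rot: [-180.0, -0.0, -91.6]
contact_force: [0.1, 0.2, -3.3]
gripper_width: 0.0063
gripper_force: 50.0
```

```bash
python3 go.py .5725 -.336 .186 -92
```

```text
t 11.33 p [ 0.5737 -0.3343  0.2307] rpy [-180.     -0.    -91.61] F [ 0.1  0.2 -3.3] w 0.0063 gf 50.0
slide [0.012 0.008 0.298] turn 0.004
```

Call:
{"op": "send_rows", "data": {
  "moves": [
    {"slide":[0.01,0,0.05],"turn":0,"gripper":0},
    {"slide":[0.01,0,0.1],"turn":0,"gripper":0},
    {"slide":[0.01,0,0.15],"turn":0,"gripper":0},
    {"slide":[0.01,0,0.2],"turn":0,"gripper":0},
    {"slide":[0.01,0,0.24],"turn":0,"gripper":0}
  ]
}}

```text
time_s: 11.75
tcp_pos: [0.5715, -0.3357, 0.1938]
eef_rot: [179.9, 0.0, -91.6]
contact_force: [-0.6, 0.4, -2.9]
gripper_width: 0.0058
gripper_force: 50.0
```

Call:
{"op": "send_rows", "data": {
  "moves": [
    {"slide":[0,0,0.01],"turn":0,"gripper":0},
    {"slide":[0,0,0.02],"turn":0,"gripper":0},
    {"slide":[0,0,0.03],"turn":0,"gripper":0},
    {"slide":[0,0,0.04],"turn":0,"gripper":0},
    {"slide":[0,0,0.04],"turn":0,"gripper":0}
  ]
}}

```text
time_s: 12.17
tcp_pos: [0.5724, -0.3358, 0.1891]
eef_rot: [-180.0, -0.0, -91.6]
contact_force: [1.2, 0.4, -3.4]
gripper_width: 0.0062
gripper_force: 50.0
```

Call:
{"op": "send_rows", "data": {
  "moves": [
    {"slide":[0,0,0.005],"turn":0,"gripper":0},
    {"slide":[0,0,0.01],"turn":0,"gripper":0},
    {"slide":[0,0,0.015],"turn":0,"gripper":0},
    {"slide":[0,0,0.02],"turn":0,"gripper":0},
    {"slide":[0,0,0.02],"turn":0,"gripper":0}
  ]
}}

```text
time_s: 12.58
tcp_pos: [0.5723, -0.3358, 0.1859]
eef_rot: [180.0, 0.0, -91.6]
contact_force: [0.1, 0.4, -3.3]
gripper_width: 0.0064
gripper_force: 50.0
```

```bash
python3 go.py .5725 -.336 .186 -92;python3 -c "
from h import *
d=snap('scene','s7')
for r in optics.look_for('scene','basket'):print(r)"
```

```text
t 12.58 p [ 0.5723 -0.3358  0.1859] rpy [ 1.7999e+02  1.0000e-02 -9.1620e+01] F [ 0.1  0.4 -3.3] w 0.0064 gf 50.0
slide [ 0.002 -0.002 -0.001] turn 0.004
{'location': [0.2698, -0.2194, 0.0466], 'p': 0.9}
{'location': [0.5738, -0.3062, 0.1483], 'p': 0.89}
```

Call:
{"op": "send_rows", "data": {
  "moves": [
    {"slide":[0,0,0.005],"turn":0,"gripper":0},
    {"slide":[0,0,0.01],"turn":0,"gripper":0},
    {"slide":[0,0,0.015],"turn":0,"gripper":0},
    {"slide":[0,0,0.02],"turn":0,"gripper":0},
    {"slide":[0,0,0.02],"turn":0,"gripper":0}
  ]
}}

```text
time_s: 13.1
tcp_pos: [0.5726, -0.336, 0.1848]
eef_rot: [-179.9, -0.1, -91.6]
contact_force: [-1.8, 2.5, 7.0]
gripper_width: 0.0061
gripper_force: 50.0
```

The load has moved onto the prongs (+7 N), so the bar is seated. Releasing with a partial opening.

Call:
{"op": "send_rows", "data": {
  "moves": [
    {"slide":[0,0,-0.007],"turn":0,"gripper":0},
    {"slide":[0,0,-0.007],"turn":0,"gripper":0.1},
    {"slide":[0,0,-0.007],"turn":0,"gripper":0.2},
    {"slide":[0,0,-0.007],"turn":0,"gripper":0.4},
    {"slide":[0,0,-0.007],"turn":0,"gripper":0.4}
  ]
}}

```text
time_s: 13.52
tcp_pos: [0.5724, -0.3359, 0.184]
eef_rot: [-180.0, -0.0, -91.6]
contact_force: [0.3, -0.1, -0.2]
gripper_width: 0.0235
gripper_force: 0.0
```

Call:
{"op": "send_rows", "data": {
  "moves": [
    {"slide":[0,0,0],"turn":0,"gripper":0.4},
    {"slide":[0,0,0],"turn":0,"gripper":0.4},
    {"slide":[0,0,0],"turn":0,"gripper":0.4},
    {"slide":[0,0,0],"turn":0,"gripper":0.4},
    {"slide":[0,0,0],"turn":0,"gripper":0.4}
  ]
}}

```text
time_s: 13.93
tcp_pos: [0.5723, -0.3358, 0.1841]
eef_rot: [180.0, -0.0, -91.6]
contact_force: [-1.0, 0.3, -0.2]
gripper_width: 0.0353
gripper_force: 0.0
```

```bash
python3 go.py .5725 -.336 .3 -92;python3 -c "
from h import *
d=snap('scene','s8')
for r in optics.look_for('scene','basket'):print(r)
for r in optics.look_for('wrist','basket') if snap('wrist','w8') else 0:print('w',r)"
```

```text
t 13.93 p [ 0.5723 -0.3358  0.1841] rpy [180.    -0.   -91.63] F [-1.   0.3 -0.2] w 0.0353 gf 0.0
slide [ 0.001 -0.001 -0.773] turn 0.004
{'location': [0.268, -0.2204, 0.0518], 'p': 0.85}
{'location': [0.5726, -0.3054, 0.1448], 'p': 0.64}
w {'location': [0.5706, -0.3691, 0.1492], 'p': 0.89}
w {'location': [0.3039, -0.2712, 0.0407], 'p': 0.63}
```

Released, and the basket hangs in place. Withdrawing straight up.

Call:
{"op": "send_rows", "data": {
  "moves": [
    {"slide":[0,0,-0.08],"turn":0,"gripper":0.4},
    {"slide":[0,0,-0.2],"turn":0,"gripper":0.4},
    {"slide":[0,0,-0.35],"turn":0,"gripper":0.4},
    {"slide":[0,0,-0.55],"turn":0,"gripper":0.4},
    {"slide":[0,0,-0.75],"turn":0,"gripper":0.4}
  ]
}}

```text
time_s: 14.55
tcp_pos: [0.5719, -0.3358, 0.2985]
eef_rot: [180.0, -0.0, -91.6]
contact_force: [0.6, 0.1, 0.5]
gripper_width: 0.035
gripper_force: 0.0
```

Call:
{"op": "send_rows", "data": {
  "moves": [
    {"slide":[0,0.1,-0.05],"turn":0,"gripper":0.4},
    {"slide":[0,0.3,-0.1],"turn":0,"gripper":0.4},
    {"slide":[0,0.5,-0.1],"turn":0,"gripper":0.4},
    {"slide":[0,0.7,-0.1],"turn":0,"gripper":0.4},
    {"slide":[0,0.7,-0.1],"turn":0,"gripper":0.4}
  ]
}}

```text
time_s: 14.97
tcp_pos: [0.4634, -0.3328, 0.3144]
eef_rot: [-179.8, -0.1, -91.7]
contact_force: [1.0, -0.1, 0.5]
gripper_width: 0.0349
gripper_force: 0.0
```

```bash
python3 -c "
from h import *
s=get_state();print(s['tcp_pos'],s['contact_force'],s['time_s'])
D=[]
for i in range(4):
  d=snap('scene','s9_%d'%i);D.append(d['img'].astype(int))
  for n in('basket','fitting_a','hammer'):
    for r in optics.look_for('scene',n)[:3]: print(n,np.round(r['location'],3),round(r['p'],2)) if i==3 else 0
  w=snap('wrist','w9_%d'%i)
for k in(1,2,3):print('motion px',(abs(D[k]-D[k-1])[120:300,130:300].max(2)>25).sum())
for r in optics.look_for('wrist','basket'):print('w',r)
"
```

```text
[ 0.46335315 -0.33282269  0.31444413] [ 0.97199634 -0.11980783  0.51648154] 14.9667
basket [ 0.574 -0.312  0.147] 0.71
basket [ 0.267 -0.22   0.049] 0.68
fitting_a [ 0.43  -0.208  0.035] 0.77
fitting_a [0.684 0.047 0.034] 0.57
hammer [0.342 0.383 0.026] 0.83
hammer [0.68  0.046 0.03 ] 0.72
motion px 295
motion px 2
motion px 6
w {'location': [0.2876, -0.2583, 0.0519], 'p': 0.64}
w {'location': [0.5693, -0.344, 0.1529], 'p': 0.61}
```

The basket is still, it sits at the seat, and the other things haven't moved.

```bash
python3 -c "
from h import *
print(order.close_job())"
```

```text
the job is handed in; nothing more can be done
None
```

The basket is hanging by its bar on both prongs of the free stand, released and still, and the job is handed in at about 15.5 s; the first grasp closed above the bar and was redone, and no verdict came back.

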